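# Fit the mixing paddle into the bench mixer's drive and hold it home

### The arm

A 6-joint arm with a two-finger parallel gripper is mounted at the origin on the work surface. World frame = base frame: x ahead of the robot, y to its left, z up, the work surface at z = 0. Lengths are in mm, angles in rad, forces in N, time in s.
With the tool pointing down it reaches from about 350 to 975 mm from the base axis. Payload 7.1 kg.
Tool frame: the origin (TCP) lies at the very end of the fingers, on their centre line; the grasp point (between the pads) lies 19 mm behind it (ctrl.tcp_to_grasp is the distance from the TCP to the grasp point, in mm); z points along the fingers, x is the direction in which the jaws open and shut, and the axes are right-handed (so a half turn about z gives the same grasp; the last joint's range is limited). The gripper opens to 88 mm and grips with 3 to 60 N. Pads are 20 mm wide; open, the fingers measure 115 mm over their backs; the gripper's body (75 mm by 178 mm) begins 61 mm behind the grasp point.
Start: joints at [-1.13, 0.423, 1.63, -0, 1.089, -0.019], TCP at [277.37, -560.063, 222.675] pointing down, gripper open.
Joint ranges: [-3, 3], [-0.9, 2.11], [0.09, 2.58], [-1.31, 4.45], [0.11, 2.69], [-2.54, 2.54]. Speed limits (rad/s): [2.39, 2.39, 3.01, 3.14, 3.14, 3.14].

### API

Orientations are given as a rotation vector (axis times angle).
In Python, from workcell import get_obs, viewer, ctrl, masks_of gives the robot as it stands. The module is installed in compiled form; this text tells all that it offers.
- The arm moves only by the shell command python3 -m inch 'ROWS'. ROWS is JSON, a list of rows, each an object of numbers: "tx", "ty", "tz": the shift along the tool's x, y, z in cm; "ax", "ay", "az": the turn, a rotation vector about the tool's x, y, z in degrees; "jaw": the opening, from 0 (shut) to 1 (fully open). In form: [{"tx": .., "ty": .., "tz": .., "ax": .., "ay": .., "az": .., "jaw": ..}, ...]. A call has 1 to 12 rows; each row shifts and turns the commanded pose from where the row before left it, along the tool's axes as they then stand; what a row does not reach is not made up. A row lasts 1/8 s, in which the tool goes at most 62.5 mm and 10.7 degrees, less where a joint would pass 70% of its speed; a pose out of reach is approached as far as the arm can. A call is refused whole if a number of a shift passes 6.25 or a number of a turn 10.7, either way. A call with a gripper value outside its range is refused whole. The fingers move at their own pace and stop on an object; the grip force is fixed at half the most. Time passes only in rows, so rows that do not move let the fingers close. It gives the time, the measured TCP pose, the force and the opening at its end, in the units of the state.
- get_obs(): the state, without advancing time (a new reading comes with each control period).
- viewer.get_image(name): name is "side" or "top"; returns (picture, depth): 420x560x3 uint8, red, green, blue; 420x560 float32, mm along the optical axis (not along the pixel's ray), 0 where there is no reading.
- viewer.get_calibration(name): a dict with "fx", "fy", "cx", "cy" (pixels), "rvec" (rotation vector, rad) and "tvec" (3), from world to camera coordinates, as OpenCV has them. Camera axes: x right, y down, z forward; pixel columns grow to the right and rows downward; lengths in mm; the calibration is good to about 2 mm. A picture is of the moment at which its call begins. get_calibration takes no time and is no camera call.
- ctrl.close_job(): hands the job in, once; it reports no verdict.
Trained networks look in the newest picture that a camera, given by its name, has taken for a name from the list of things; names that differ only in an ending like _2 or _b are one class to them, and where a whole thing is asked for, a point or a joint stands for the part that bears it (a point fixed in the world has none). Each returns a list of dicts, best first, with "score" (0 to 1); they miss things now and then, are a little off and sometimes report something else, mostly with a low value. They report only what shows in the picture. A call takes as long as a camera call. They do not tell look-alikes from the thing itself.
- masks_of(camera, thing): "pixels" (420x560 bool, what is visible of it) and "location" ([column, row] in pixels, amid what is visible of it).
The state is a dict: "t": time; "qpos": joint angles; "qvel": joint speeds; "joint_torque": joint torques, N m; "ee_pos": TCP position; "orientation": TCP orientation; "ft_force": force on the tool from outside, world axes, zero at the start; "moment": the same for the moment, N m; "width": finger opening in mm.
Only numpy, scipy, OpenCV 4.12 (cv2) and the standard library are available. Lean on these libraries where they do the work, as an engineer would, in place of code of your own. Each camera call takes 0.05 s, during which the arm holds its last target. There are 200 camera calls.

### The job

Take the yellow mixing paddle out of the wooden rack, turn it so that its cross-shaped splines line up with the slots of the drive hub in the mixer bowl, and slide it straight down, pushing against the red spring ejector, until its steel shoulder sits fully home on the hub. Finish while still gripping the paddle and pressing it down fully home, because the spring lifts it again when let go. Leave the blue disc head in the rack and do not disturb the cake or the glaze pot.

Things in the scene. Friction and masses are not known exactly. Their poses are not given: they have to be found in the camera images.
- paddle: Loose yellow mixing paddle, 142 mm tall, 0.18 kg, upright in either rack hole, hanging by its shoulder. Origin: bottom tip, on the axis; z up, x along the wings (40 mm out each way, z 34 to 82 mm). Lowest 22 mm: cross splines, two bars 30 by 8 mm along x and y, same every quarter turn, V lead-in over the lowest 4 mm. Steel shoulder disc dia 40, z 22 to 27.
- paddle_grip (a point): Middle of the paddle's yellow grip block, on its axis, 124 mm above its tip; axes as the paddle's. The block is 30 mm along x, 14 mm along y, from 100 to 142 mm above the tip: grip it from above, fingers closing along y. Under it a black flange, dia 48 mm, 95 to 100 mm above the tip, on which fingertips can push.
- hub: Aluminium drive hub in the mixer bowl: four blocks parted by two crossed slots 11 mm wide along its x and y, 38 mm across, any heading; turns stiffly (0.4 N m). Origin: centre of its top face, 80 mm above the bench, z up. Splines go 22 mm down, 1.5 mm clearance a side: fully home the paddle's tip is 22 mm straight below this point and its shoulder rests on the face.
- ejector (a joint): Red spring plunger, dia 9 mm, in the middle of the hub; value = how far it is pushed down, m. 0 at rest, with its top 14 mm below the hub's top face; the spline tips meet it there with 8 mm still to go; 0.008 when the paddle is fully home. Spring force about 4 N at the start of the travel and 10 N at 8 mm: it lifts the paddle by 8 mm when not pressed.
- mixer: White bench mixer, fixed, 200 mm (x) by 190 mm (y), base 44 mm high, steel bowl on top: inner radius 67 mm at the floor, 83 mm at the rim, rim 98 mm above the bench. Origin: centre of its underside; hub on its axis.
- rack: Fixed light-wood block 90 mm (x) by 220 mm (y), 34 mm high, with two round 34 mm holes 62 mm either side of its centre along y. Origin: centre of its underside. The heads hang in the holes with their tips 12 mm above the bench.
- disperser: Loose blue disc head in the other hole of the rack: the same splines, flange and grip block, but blue, with a toothed disc of 68 mm diameter instead of wings. Its top stands 154 mm above the bench: carry the paddle over or round it. Bystander. Origin at its bottom tip, z up.
- cake: Loose replica cake on a white plate, 124 mm diameter, about 60 mm high. Bystander. Origin: centre of its underside.
- pot: Loose small jar of glaze, red cap, 52 mm diameter, 75 mm high. Bystander. Origin: centre of its underside.
Things that resemble listed ones, but are neither listed nor needed, are in the scene too. Leave any pink or turquoise look-alike of the paddle alone.

How it is judged (in metres and radians):
On the way, in this order (a step that is already met when the one before it is completed fails the run):
1. the paddle is lifted clear of the rack, held by the gripper (height (world z) of paddle above 0.05 m and contact force between the fingers and paddle above 1 N), for 0.2 s.
2. the splines have meshed: the paddle is upright over the hub, in the slots by more than 10 mm (z of paddle in the frame of hub below -0.01 m and horizontal distance between paddle and hub below 0.005 m and angle between paddle's own z axis and vertical below 0.09 rad), for 0.1 s.
At the end, for the whole second after the job is handed in: For the last second: paddle home on the hub (within 2.5 mm of its seat, 4 mm of the axis, 4 degrees of upright), at rest, ejector down over 5.5 mm, fingers on the paddle (over 1 N), paddle pressing the hub with over 5 N; blue head, cake and pot upright within 30 mm of their starts (z of paddle in the frame of hub below -0.0195 m and horizontal distance between paddle and hub below 0.004 m and angle between paddle's own z axis and vertical below 0.07 rad and value of joint ejector above 0.0055 m and contact force between the fingers and paddle above 1 N and contact force between paddle and hub above 5 N and linear speed of paddle below 0.02 m/s and distance of each of disperser, cake, pot from where it was at the start of the episode below 0.03 m and angle between each of disperser, cake, pot's own z axis and vertical below 0.2 rad); the arm keeps its last pose, push and grip.
It fails at once if the blue disc head is pushed more than 30 mm or tipped (distance of disperser from where it was at the start of the episode above 0.03 m or angle between disperser's own z axis and vertical above 0.35 rad).
It fails at once if the replica cake is pushed more than 30 mm or tipped (distance of cake from where it was at the start of the episode above 0.03 m or angle between cake's own z axis and vertical above 0.35 rad).
It fails at once if the glaze pot is pushed more than 30 mm or tipped (distance of pot from where it was at the start of the episode above 0.03 m or angle between pot's own z axis and vertical above 0.35 rad).
It also fails if it takes over 51 s, if anything falls off the work surface, if the arm or the gripper's body presses on something with over 40 N, if the wrist force passes 120 N, or if a joint passes its speed limit or range.

## Working session

There is one attempt and no reset: what is moved stays moved. The work goes in short steps, Python scripts to look and compute and a shell command to move; the robot and the scene stay as the last step left them, time stands still between calls to the robot, and variables do not carry over. Pictures are saved under pics/ and viewed, about 8 in all and at most 12, crops included, and the job is handed in when it is done.

```bash
mkdir -p pics; cat > h.py <<'E'
import numpy as np, cv2
from workcell import get_obs, viewer, ctrl, masks_of
def cal(n):
    c=viewer.get_calibration(n); K=np.array([[c['fx'],0,c['cx']],[0,c['fy'],c['cy']],[0,0,1.]])
    return K,cv2.Rodrigues(np.array(c['rvec'],float))[0],np.array(c['tvec'],float).reshape(3)
def cloud(n,d):
    K,R,t=cal(n); v,u=np.mgrid[0:d.shape[0],0:d.shape[1]]
    p=np.stack([(u-K[0,2])/K[0,0]*d,(v-K[1,2])/K[1,1]*d,d],-1)
    return (p-t)@R
def proj(n,P):
    K,R,t=cal(n); q=(np.atleast_2d(P)@R.T+t)@K.T
    return q[:,:2]/q[:,2:]
def save(n,im,box=None,s=1):
    if box: im=im[box[1]:box[3],box[0]:box[2]]
    cv2.imwrite('pics/'+n,cv2.resize(im[:,:,::-1],None,fx=s,fy=s,interpolation=cv2.INTER_CUBIC))
E
python3 - <<'E'
from h import *
for n in('top','side'):
    im,d=viewer.get_image(n); save(n+'0.png',im); c=cloud(n,d); np.savez(n+'0.npz',im=im,d=d)
    K,R,t=cal(n); print(n,'cam',-R.T@t,'fx',K[0,0])
    for th in('paddle','paddle_grip','hub','ejector','mixer','rack','disperser','cake','pot'):
        for m in masks_of(n,th)[:3]:
            p=c[m['pixels']&(d>0)]
            print(th,round(m['score'],2),np.round(m['location']),len(p),np.round(np.median(p,0)) if len(p) else '',np.round(np.percentile(p,98,0)) if len(p) else '',np.round(np.percentile(p,2,0)) if len(p) else '')
print(get_obs()); print(ctrl.tcp_to_grasp)
E
```

```text
top cam [ 492.6010735   -15.92681642 1058.04428996] fx 424.61162632977766
paddle 0.96 [356. 233.] 454 [ 497. -153.  112.] [ 532. -137.  155.] [ 465. -179.   35.]
paddle 0.96 [293. 257.] 374 [441. -18. 100.] [463.   5. 144.] [408. -37.   2.]
paddle 0.69 [416. 182.] 532 [ 623. -297.   99.] [ 665. -279.  143.] [ 599. -347.   -0.]
paddle_grip 0.97 [418. 179.] 496 [ 622. -296.  100.] [ 650. -279.  143.] [ 601. -325.    8.]
paddle_grip 0.94 [289. 256.] 412 [441. -15. 100.] [467.   7. 144.] [411. -38.  -2.]
paddle_grip 0.93 [285. 195.] 455 [581.  -0. 100.] [615.  30. 143.] [560. -27.  -1.]
hub 0.56 [193. 215.] 487 [526. 214.  56.] [554. 241.  82.] [501. 192.  47.]
mixer 0.87 [192. 219.] 6873 [525. 214.  48.] [623. 305.  98.] [428. 123.  17.]
rack 0.93 [371. 238.] 2275 [ 485. -211.   34.] [ 540. -111.   39.] [ 422. -323.   30.]
pot 0.88 [349. 141.] 455 [ 707. -147.   74.] [ 731. -126.   78.] [ 687. -172.   14.]
side cam [ 369.68398948 -574.45301066  834.40064312] fx 462.83135100354235
paddle 0.84 [244. 224.] 1113 [442. -19.  78.] [481.  48. 143.] [405. -35.  -0.]
paddle 0.83 [306. 198.] 744 
[... 913 characters left out ...]
{'t': 1.0, 'qpos': array([-1.12997903e+00,  4.23094633e-01,  1.62993198e+00,  1.47313240e-06,
        1.08857712e+00, -1.90051265e-02]), 'qvel': array([-1.05631163e-04, -1.21141354e-03,  8.23672369e-05, -1.46772705e-03,
       -2.07836900e-03,  2.41596218e-04]), 'joint_torque': array([ 1.18525055e-03, -5.44575155e+01, -2.74053329e+01,  6.44774549e-02,
        1.68276887e-02, -3.01879822e-05]), 'ee_pos': array([ 277.37674193, -560.04665236,  222.66582647]), 'orientation': array([-2.66922793e+00,  1.65673834e+00,  1.34935990e-05]), 'ft_force': array([ 0.2493012 ,  0.31954348, -0.56411973]), 'moment': array([ 0.02318369, -0.02720304,  0.00954244]), 'width': 87.70164530728873}
18.700000000000003
```

```bash
python3 - <<'E'
from h import *
im=np.load('top0.npz')['im'];im2=np.load('side0.npz')['im']
a=cv2.resize(im[100:330,140:480],(784,530),interpolation=cv2.INTER_CUBIC)
cv2.imwrite('pics/a.png',a[:,:,::-1])
b=cv2.resize(im2[80:390,140:480],(658,600),interpolation=cv2.INTER_CUBIC)
cv2.imwrite('pics/b.png',b[:,:,::-1])
E
```

```text
(no output)
```

View pics/a.png

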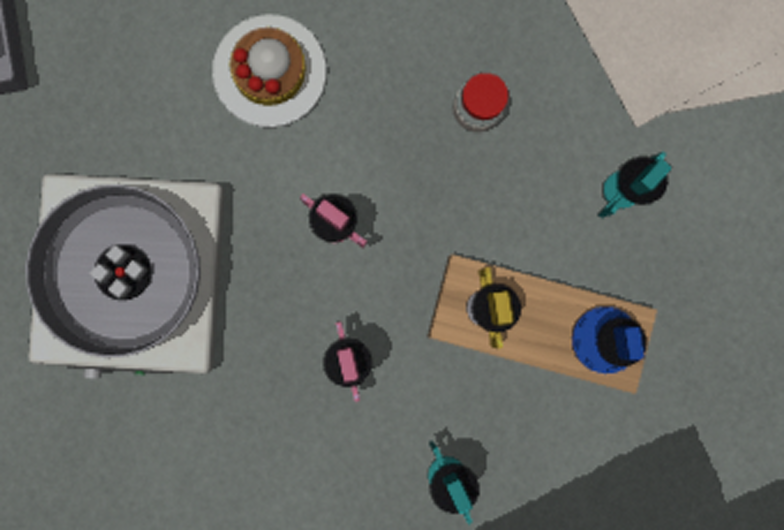

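View pics/b.png

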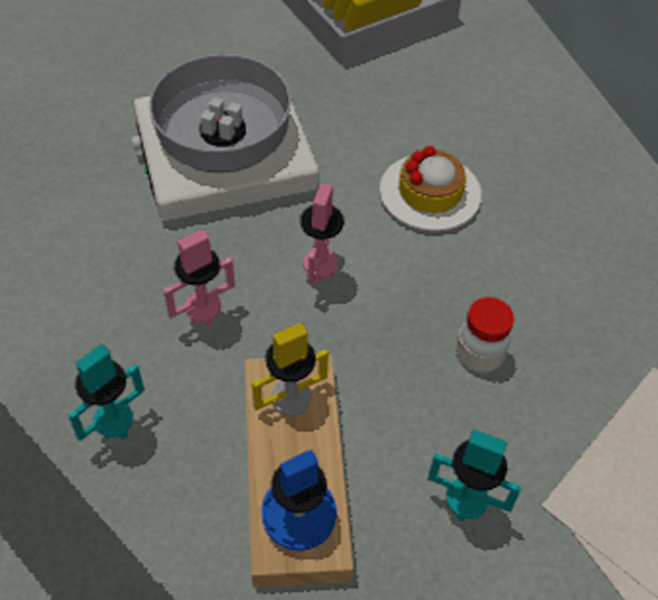

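The yellow paddle (crop pixel 497,307 in the top view) is in the rack hole nearest the mixer. Blue sits at 620,340, and the hub, with four light blocks in a roughly 45° cross, is at 120,270. Next I'll measure the axis and heading of both.

```bash
cat > meas.py <<'E'
from h import *
def block(n,im,d,near,zlo,zhi,rad=45):
    c=cloud(n,d); hsv=cv2.cvtColor(im,cv2.COLOR_RGB2HSV)
    y=(hsv[...,0]>18)&(hsv[...,0]<35)&(hsv[...,1]>130)&(d>0)
    k=y&(np.hypot(c[...,0]-near[0],c[...,1]-near[1])<rad)
    p=c[k&(c[...,2]>zlo)&(c[...,2]<zhi)]
    return p,c[k]
def rect(p):
    r=cv2.minAreaRect(p[:,:2].astype(np.float32)); return np.round(r[0],1),np.round(r[1],1),round(r[2],1)
def hub(n,im,d,near=(526,214)):
    c=cloud(n,d); hsv=cv2.cvtColor(im,cv2.COLOR_RGB2HSV)
    k=(d>0)&(np.hypot(c[...,0]-near[0],c[...,1]-near[1])<32)
    top=c[k&(c[...,2]>77)&(c[...,2]<84)]
    red=c[k&((hsv[...,0]<8)|(hsv[...,0]>172))&(hsv[...,1]>120)]
    print(n,'hub n',len(top),'mean',np.round(top.mean(0),1),'rect',rect(top),'red',len(red),np.round(red.mean(0),1) if len(red) else '')
    # fit: maximise points inside blocks (out of slots), within 19 radius
    best=[]
    for th in np.arange(0,90,1.):
        a=np.deg2rad(th);R=np.array([[np.cos(a),np.sin(a)],[-np.sin(a),np.cos(a)]])
        for dx in np.arange(-4,4.1,.5):
            for dy in np.arange(-4,4.1,.5):
                q=(top[:,:2]-top[:,:2].mean(0)-[dx,dy])@R.T; q=np.abs(q)
                e=np.maximum(5.5-q.min(1),0)**2+np.maximum(np.hypot(*q.T)-19,0)**2
                best.append((e.mean(),th,dx,dy))
    best.sort(); b=np.array(best[:15]); a=b[:,1]*4*np.pi/180
    print(' fit',np.round(b[0],2),'avg',np.round(top[:,:2].mean(0)+b[:,2:].mean(0),1), 'th',np.round(np.rad2deg(np.angle(np.exp(1j*a).mean()))/4,1))
E
python3 - <<'E'
from meas import *
for n in('top','side'):
    z=np.load(n+'0.npz');im,d=z['im'],z['d']
    p,al=block(n,im,d,(497,-157),150,160)
    print(n,'grip top',len(p),np.round(p.mean(0),1),rect(p))
    w=al[(al[:,2]<97)&(al[:,2]>40)]; print(' wings',len(w),np.round(w.min(0)),np.round(w.max(0)))
    if len(w):
        v=np.linalg.svd(w[:,:2]-w[:,:2].mean(0))[2][0]; print(' ang',np.rad2deg(np.arctan2(v[1],v[0])), w.mean(0))
    hub(n,im,d)
    c=cloud(n,d); k=(abs(c[...,2]-34)<2.5)&(np.hypot(c[...,0]-480,c[...,1]+215)<125); print(' rack',rect(c[k]))
E
```

```text
top grip top 92 [ 497.3 -158.   153.6] (array([ 497.2, -158.4]), array([29.6, 13.6]), 8.4)
 wings 70 [ 458. -167.   45.] [ 536. -150.   96.]
 ang -170.28815727943413 [ 496.57042861 -157.70781804   76.98707984]
top hub n 137 mean [526.9 216.7  79.7] rect (array([527. , 217.4]), array([38.3, 37.6]), 50.4) red 19 [526.2 217.9  63.6]
 fit [ 4.23 50.    0.    0.5 ] avg [526.9 217. ] th -39.2
 rack (array([ 481.8, -218.6]), array([220.5,  90. ]), 75.8)
side grip top 124 [ 498.7 -158.1  154.3] (array([ 498.7, -156.9]), array([29.5, 14.7]), 10.4)
 wings 265 [ 459. -167.   41.] [ 539. -147.   97.]
 ang -170.4460474866147 [ 497.03582058 -157.68826134   69.31231376]
side hub n 129 mean [528.8 218.   80.6] rect (array([529. , 218.8]), array([41.5, 38.6]), 51.3) red 1 [527.5 221.1  67.4]
 fit [ 6.32 50.    0.    0.5 ] avg [529.  218.7] th -39.7
 rack (array([ 483.9, -216. ]), array([221.7,  90.1]), 75.7)
```

```bash
cat > go.py <<'E'
import sys
from h import *
def go(x,y,z,head):
    o=get_obs(); R=cv2.Rodrigues(o['orientation'])[0]
    h=np.rad2deg(np.arctan2(R[1,0],R[0,0])); d=R.T@(np.array([x,y,z])-o['ee_pos'])/10
    print('t',round(o['t'],2),'pos',np.round(o['ee_pos'],1),'head',round(h,1),'tilt',np.round(R[:,2],4),'q',np.round(o['qpos'],2),'F',np.round(o['ft_force'],1),'w',round(o['width'],1))
    print('tool shift cm',np.round(d,2),'az',round(-((head-h+180)%360-180),1))
if __name__=='__main__': go(*map(float,sys.argv[1:5]))
E
python3 go.py 498 -157.8 180 -80.5
```

```text
t 1.0 pos [ 277.4 -560.   222.7] head -63.7 tilt [-0.  0. -1.] q [-1.13  0.42  1.63  0.    1.09 -0.02] F [ 0.2  0.3 -0.6] w 87.7
tool shift cm [-26.26 -37.62   4.27] az 16.8
```

```bash
python3 -m inch '[{"tx":-2.39,"ty":-3.42,"jaw":1},{"tx":-2.39,"ty":-3.42},{"tx":-2.39,"ty":-3.42},{"tx":-2.39,"ty":-3.42},{"tx":-2.39,"ty":-3.42},{"tx":-2.39,"ty":-3.42},{"tx":-2.39,"ty":-3.42},{"tx":-2.39,"ty":-3.42},{"tx":-2.39,"ty":-3.42},{"tx":-2.39,"ty":-3.42},{"tx":-2.36,"ty":-3.42},{"az":0}]'; python3 -m inch '[{"az":8.4},{"az":8.4},{"az":0},{"az":0}]'; python3 go.py 498 -157.8 180 -80.5
```

```text
t 1.0 pos [ 277.4 -560.   222.7] head -63.7 tilt [-0.  0. -1.] q [-1.13  0.42  1.63  0.    1.09 -0.02] F [ 0.2  0.3 -0.6] w 87.7
tool shift cm [-26.26 -37.62   4.27] az 16.8$[0]: bad value
$[0]: bad value
```

```bash
python3 -m inch '[{"tx":-2.39,"ty":-3.42,"tz":0,"ax":0,"ay":0,"az":0,"jaw":1},{"tx":-2.39,"ty":-3.42,"tz":0,"ax":0,"ay":0,"az":0,"jaw":1},{"tx":-2.39,"ty":-3.42,"tz":0,"ax":0,"ay":0,"az":0,"jaw":1},{"tx":-2.39,"ty":-3.42,"tz":0,"ax":0,"ay":0,"az":0,"jaw":1},{"tx":-2.39,"ty":-3.42,"tz":0,"ax":0,"ay":0,"az":0,"jaw":1},{"tx":-2.39,"ty":-3.42,"tz":0,"ax":0,"ay":0,"az":0,"jaw":1},{"tx":-2.39,"ty":-3.42,"tz":0,"ax":0,"ay":0,"az":0,"jaw":1},{"tx":-2.39,"ty":-3.42,"tz":0,"ax":0,"ay":0,"az":0,"jaw":1},{"tx":-2.39,"ty":-3.42,"tz":0,"ax":0,"ay":0,"az":0,"jaw":1},{"tx":-2.39,"ty":-3.42,"tz":0,"ax":0,"ay":0,"az":0,"jaw":1},{"tx":-2.36,"ty":-3.42,"tz":0,"ax":0,"ay":0,"az":0,"jaw":1},{"tx":0,"ty":0,"tz":0,"ax":0,"ay":0,"az":0,"jaw":1}]'; python3 -m inch '[{"tx":0,"ty":0,"tz":0,"ax":0,"ay":0,"az":8.4,"jaw":1},{"tx":0,"ty":0,"tz":0,"ax":0,"ay":0,"az":8.4,"jaw":1},{"tx":0,"ty":0,"tz":0,"ax":0,"ay":0,"az":0,"jaw":1},{"tx":0,"ty":0,"tz":0,"ax":0,"ay":0,"az":0,"jaw":1}]'; python3 go.py 498 -157.8 180 -80.5
```

```text
t: 2.5
ee_pos: [499.0, -155.9, 222.8]
orientation: [-2.672, 1.652, -0.001]
ft_force: [-0.8, 0.7, -0.4]
width: 88.0
t: 3.0
ee_pos: [497.7, -158.3, 222.7]
orientation: [2.401, -2.026, -0.0]
ft_force: [0.2, -0.6, 0.5]
width: 87.9
t 3.0 pos [ 497.7 -158.3  222.7] head -80.3 tilt [-1.e-04 -1.e-04 -1.e+00] q [-0.33  0.27  1.86 -0.    1.01  1.07] F [ 0.2 -0.6  0.5] w 87.9
tool shift cm [-0.05 -0.04  4.27] az 0.2
```

```bash
python3 -m inch '[{"tx":0,"ty":0,"tz":2.5,"ax":0,"ay":0,"az":0,"jaw":1},{"tx":0,"ty":0,"tz":2.5,"ax":0,"ay":0,"az":0,"jaw":1},{"tx":0,"ty":0,"tz":2.5,"ax":0,"ay":0,"az":0,"jaw":1},{"tx":0,"ty":0,"tz":2,"ax":0,"ay":0,"az":0,"jaw":1},{"tx":0,"ty":0,"tz":1,"ax":0,"ay":0,"az":0,"jaw":1},{"tx":0,"ty":0,"tz":0.2,"ax":0,"ay":0,"az":0,"jaw":1},{"tx":0,"ty":0,"tz":0,"ax":0,"ay":0,"az":0,"jaw":1},{"tx":0,"ty":0,"tz":0,"ax":0,"ay":0,"az":0,"jaw":1}]'; python3 - <<'E'
from meas import *
for n in('side','top'):
    im,d=viewer.get_image(n); u,v=proj(n,[498,-158,130])[0].astype(int)
    save('c_%s.png'%n,im,(u-60,v-60,u+60,v+60),4)
    p,al=block(n,im,d,(497,-157),150,160); print(len(p),rect(p) if len(p) else '')
a=cv2.imread('pics/c_side.png');b=cv2.imread('pics/c_top.png');cv2.imwrite('pics/c.png',cv2.resize(np.hstack([a,b]),(800,400)))
E
python3 go.py 498 -158 114 -80.5
```

```text
t: 4.0
ee_pos: [498.5, -158.0, 116.4]
orientation: [-2.398, 2.028, -0.002]
ft_force: [0.2, 0.5, -0.2]
width: 88.1
33 (array([ 498.8, -157.6]), array([29.6, 12.7]), 6.8)
0 
t 4.1 pos [ 498.3 -157.9  116.3] head -80.4 tilt [ 1.1e-03 -4.0e-04 -1.0e+00] q [-0.33  0.43  1.93  0.    0.78  1.07] F [-0.1  0.   0.1] w 88.0
tool shift cm [0.   0.04 0.23] az 0.1
```

View pics/c.png

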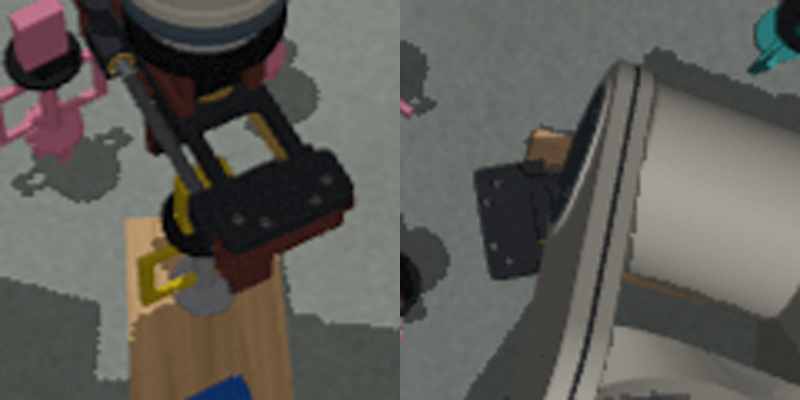

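The fingers straddle the grip block (left crop, about 215,200), clear of blue and pink. I'll lower 2 mm, close, and lift.

```bash
python3 -m inch '[{"tx":0,"ty":0,"tz":0.2,"ax":0,"ay":0,"az":0,"jaw":1},{"tx":0,"ty":0,"tz":0,"ax":0,"ay":0,"az":0,"jaw":0},{"tx":0,"ty":0,"tz":0,"ax":0,"ay":0,"az":0,"jaw":0},{"tx":0,"ty":0,"tz":0,"ax":0,"ay":0,"az":0,"jaw":0},{"tx":0,"ty":0,"tz":0,"ax":0,"ay":0,"az":0,"jaw":0},{"tx":0,"ty":0,"tz":0,"ax":0,"ay":0,"az":0,"jaw":0},{"tx":0,"ty":0,"tz":0,"ax":0,"ay":0,"az":0,"jaw":0},{"tx":0,"ty":0,"tz":0,"ax":0,"ay":0,"az":0,"jaw":0},{"tx":0,"ty":0,"tz":0,"ax":0,"ay":0,"az":0,"jaw":0}]'; python3 go.py 498 -158 280 -80.5
```

```text
t: 5.22
ee_pos: [497.9, -157.8, 113.7]
orientation: [-2.399, 2.029, 0.0]
ft_force: [-0.2, -0.2, -0.2]
width: 13.7
t 5.22 pos [ 497.9 -157.8  113.7] head -80.5 tilt [-0.  0. -1.] q [-0.33  0.43  1.93  0.    0.78  1.07] F [-0.2 -0.2 -0.2] w 13.7
tool shift cm [  0.02  -0.   -16.63] az 0.0
```

```bash
python3 -m inch '[{"tx":0,"ty":0,"tz":-1,"ax":0,"ay":0,"az":0,"jaw":0},{"tx":0,"ty":0,"tz":-2,"ax":0,"ay":0,"az":0,"jaw":0},{"tx":0,"ty":0,"tz":-2,"ax":0,"ay":0,"az":0,"jaw":0},{"tx":0,"ty":0,"tz":-2,"ax":0,"ay":0,"az":0,"jaw":0},{"tx":0,"ty":0,"tz":-2,"ax":0,"ay":0,"az":0,"jaw":0},{"tx":0,"ty":0,"tz":-2,"ax":0,"ay":0,"az":0,"jaw":0},{"tx":0,"ty":0,"tz":-2,"ax":0,"ay":0,"az":0,"jaw":0},{"tx":0,"ty":0,"tz":-2,"ax":0,"ay":0,"az":0,"jaw":0},{"tx":0,"ty":0,"tz":-1.5,"ax":0,"ay":0,"az":0,"jaw":0},{"tx":0,"ty":0,"tz":0,"ax":0,"ay":0,"az":0,"jaw":0},{"tx":0,"ty":0,"tz":0,"ax":0,"ay":0,"az":0,"jaw":0}]'; python3 go.py 527.7 217.7 280 -39.5
```

```text
t: 6.6
ee_pos: [497.5, -157.7, 278.1]
orientation: [2.398, -2.029, -0.001]
ft_force: [-0.3, -0.3, -1.7]
width: 13.8
t 6.6 pos [ 497.5 -157.7  278.1] head -80.5 tilt [-1.e-03  3.e-04 -1.e+00] q [-0.33  0.21  1.8  -0.    1.13  1.07] F [-0.3 -0.3 -1.7] w 13.8
tool shift cm [-36.52  -9.2   -0.18] az -41.0
```

```bash
python3 -m inch '[{"tx":-1.5,"ty":-0.38,"tz":0,"ax":0,"ay":0,"az":0,"jaw":0},{"tx":-3.4,"ty":-0.86,"tz":0,"ax":0,"ay":0,"az":0,"jaw":0},{"tx":-3.4,"ty":-0.86,"tz":0,"ax":0,"ay":0,"az":0,"jaw":0},{"tx":-3.4,"ty":-0.86,"tz":0,"ax":0,"ay":0,"az":0,"jaw":0},{"tx":-3.4,"ty":-0.86,"tz":0,"ax":0,"ay":0,"az":0,"jaw":0},{"tx":-3.4,"ty":-0.86,"tz":0,"ax":0,"ay":0,"az":0,"jaw":0},{"tx":-3.4,"ty":-0.86,"tz":0,"ax":0,"ay":0,"az":0,"jaw":0},{"tx":-3.4,"ty":-0.86,"tz":0,"ax":0,"ay":0,"az":0,"jaw":0},{"tx":-3.4,"ty":-0.86,"tz":0,"ax":0,"ay":0,"az":0,"jaw":0},{"tx":-3.4,"ty":-0.86,"tz":0,"ax":0,"ay":0,"az":0,"jaw":0},{"tx":-3.0,"ty":-0.76,"tz":0,"ax":0,"ay":0,"az":0,"jaw":0},{"tx":-1.4,"ty":-0.32,"tz":0,"ax":0,"ay":0,"az":0,"jaw":0}]'; python3 -m inch '[{"tx":0,"ty":0,"tz":0,"ax":0,"ay":0,"az":-8.2,"jaw":0},{"tx":0,"ty":0,"tz":0,"ax":0,"ay":0,"az":-8.2,"jaw":0},{"tx":0,"ty":0,"tz":0,"ax":0,"ay":0,"az":-8.2,"jaw":0},{"tx":0,"ty":0,"tz":0,"ax":0,"ay":0,"az":-8.2,"jaw":0},{"tx":0,"ty":0,"tz":0,"ax":0,"ay":0,"az":-8.2,"jaw":0},{"tx":0,"ty":0,"tz":0,"ax":0,"ay":0,"az":0,"jaw":0},{"tx":0,"ty":0,"tz":0,"ax":0,"ay":0,"az":0,"jaw":0}]'; python3 - <<'E'
from meas import *
ims=[]
for n in('side','top'):
    im,d=viewer.get_image(n); u,v=proj(n,[527,217,150])[0].astype(int)
    ims.append(cv2.resize(im[max(v-70,0):v+70,max(u-70,0):u+70],(400,400),interpolation=cv2.INTER_CUBIC))
    p,al=block(n,im,d,(527,217),160,300,60)
    if len(al)>20:
        w=al[al[:,2]<270]; print(n,len(w),np.round(w.min(0)),np.round(w.max(0)))
        lo=w[w[:,2]<258]
        if len(lo)>20:
            v=np.linalg.svd(lo[:,:2]-lo[:,:2].mean(0))[2][0]; print(' ang',np.rad2deg(np.arctan2(v[1],v[0])),lo.mean(0),rect(lo))
    hub(n,im,d)
cv2.imwrite('pics/d.png',np.hstack(ims)[:,:,::-1])
E
python3 go.py 527.7 217.7 278 -39.5
```

```text
t: 8.1
ee_pos: [527.4, 219.3, 277.9]
orientation: [2.4, -2.026, -0.001]
ft_force: [-0.2, -0.8, -0.7]
width: 13.9
t: 8.98
ee_pos: [528.0, 217.3, 278.5]
orientation: [2.955, -1.065, -0.001]
ft_force: [-0.4, -0.4, -1.9]
width: 13.6
side 165 [503. 184. 203.] [556. 247. 261.]
 ang -129.64379122310038 [524.43118502 209.62852188 228.65380219] (array([525.4, 219.1]), array([80.9, 15.9]), 51.1)
side hub n 130 mean [529.1 218.2  80.4] rect (array([530. , 220.4]), array([42.7, 39.4]), 48.3) red 667 [524.5 207.8 363.4]
 fit [ 6.1 50.   0.   0.5] avg [529.1 218.7] th -40.1
top 75 [500. 183. 205.] [522. 210. 261.]
 ang -126.9478009535021 [509.73945866 193.74486004 232.68371793] (array([510.6, 196.7]), array([29.9,  6.5]), 52.4)
top hub n 99 mean [528.8 210.8  80.1] rect (array([527. , 217.3]), array([38.5, 38. ]), 51.2) red 35 [523.6 207.8 216.2]
 fit [ 3.41 51.   -1.    4.  ] avg [527.8 214.8] th -39.0
t 9.07 pos [528.1 217.3 278.6] head -39.6 tilt [-2.e-04 -1.e-04 -1.e+00] q [ 0.37  0.28  1.7  -0.    1.16  1.06] F [ 0.3  0.3 -1.3] w 13.6
tool shift cm [-0.05 -0.    0.06] az -0.1
```

View pics/d.png

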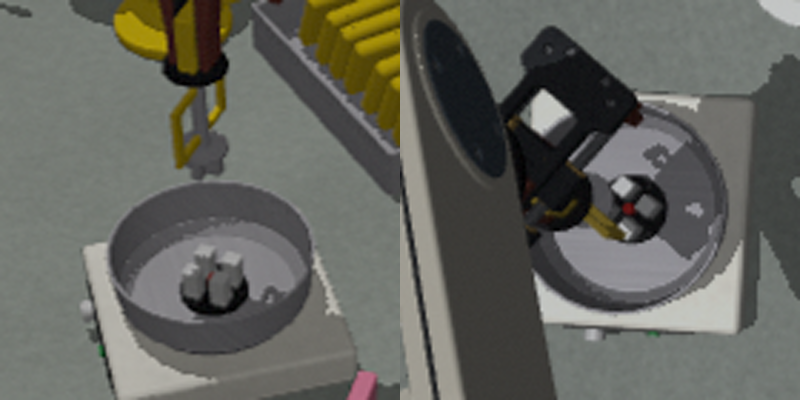

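```bash
python3 -m inch '[{"tx":0,"ty":0,"tz":1.5,"ax":0,"ay":0,"az":0,"jaw":0},{"tx":0,"ty":0,"tz":1.7,"ax":0,"ay":0,"az":0,"jaw":0},{"tx":0,"ty":0,"tz":1.7,"ax":0,"ay":0,"az":0,"jaw":0},{"tx":0,"ty":0,"tz":1.7,"ax":0,"ay":0,"az":0,"jaw":0},{"tx":0,"ty":0,"tz":1.5,"ax":0,"ay":0,"az":0,"jaw":0},{"tx":0,"ty":0,"tz":0.8,"ax":0,"ay":0,"az":0,"jaw":0},{"tx":0,"ty":0,"tz":0,"ax":0,"ay":0,"az":0,"jaw":0},{"tx":0,"ty":0,"tz":0,"ax":0,"ay":0,"az":0,"jaw":0}]'; python3 - <<'E'
from meas import *
ims=[]
p0=get_obs()['ee_pos']; tip=p0[2]-101.7; print(tip)
for n in('side','top'):
    im,d=viewer.get_image(n); np.savez(n+'1.npz',im=im,d=d)
    u,v=proj(n,[527.7,217.7,100])[0].astype(int)
    print(n,u,v)
    c=cv2.resize(im[max(v-35,0):v+35,max(u-35,0):u+35],(400,400),interpolation=cv2.INTER_CUBIC); ims.append(c)
    cl=cloud(n,d); h=np.hypot(cl[...,0]-527.7,cl[...,1]-217.7)<26
    s=cl[h&(cl[...,2]>tip+24)&(cl[...,2]<tip+31)]; 
    if len(s)>10: print(' shoulder',len(s),rect(s),cv2.minEnclosingCircle(s[:,:2].astype(np.float32)))
cv2.imwrite('pics/e.png',np.hstack(ims)[:,:,::-1])
E
python3 go.py 527.7 217.7 278 -39.5
```

```text
t: 10.07
ee_pos: [528.6, 217.6, 190.2]
orientation: [-2.957, 1.06, -0.001]
ft_force: [0.6, -0.9, -1.8]
width: 13.6
88.50915462046781
side 252 131
 shoulder 102 (array([531.8, 216.6]), array([37., 33.]), 72.6) ((529.621826171875, 217.30120849609375), 21.146305084228516)
top 187 216
 shoulder 63 (array([527.1, 205.6]), array([17.8, 36.6]), 81.2) ((528.31396484375, 213.64976501464844), 18.33986473083496)
t 10.18 pos [528.6 217.6 190.4] head -39.5 tilt [ 1.2e-03  5.0e-04 -1.0e+00] q [0.37 0.38 1.78 0.   0.98 1.06] F [-0.8  0.  -1.9] w 14.2
tool shift cm [-0.07  0.04 -8.76] az 0.0
```

View pics/e.png

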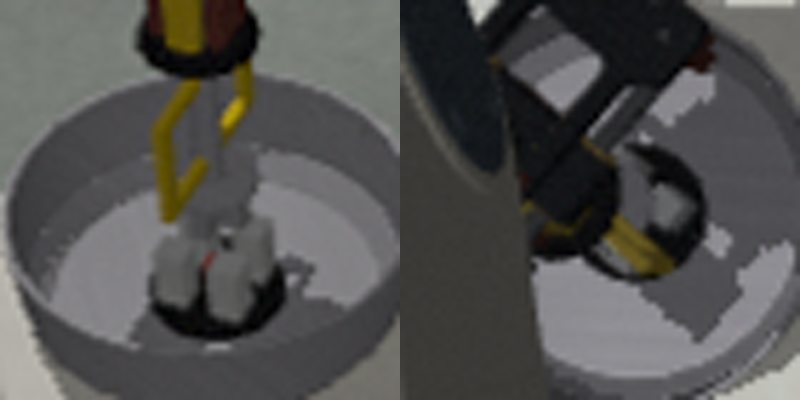

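The side view (crop about 215,205) shows the shoulder centred over the hub to within about 1 mm, with headings matching. I'll descend slowly and watch the force.

```bash
python3 -m inch '[{"tx":0,"ty":0,"tz":0.3,"ax":0,"ay":0,"az":0,"jaw":0},{"tx":0,"ty":0,"tz":0.3,"ax":0,"ay":0,"az":0,"jaw":0},{"tx":0,"ty":0,"tz":0.3,"ax":0,"ay":0,"az":0,"jaw":0},{"tx":0,"ty":0,"tz":0.3,"ax":0,"ay":0,"az":0,"jaw":0},{"tx":0,"ty":0,"tz":0,"ax":0,"ay":0,"az":0,"jaw":0},{"tx":0,"ty":0,"tz":0,"ax":0,"ay":0,"az":0,"jaw":0}]'; python3 go.py 527.7 217.7 159.7 -39.5
```

```text
t: 10.92
ee_pos: [528.2, 217.4, 177.7]
orientation: [2.957, -1.061, -0.0]
ft_force: [0.3, -0.7, -1.8]
width: 13.7
t 10.93 pos [528.2 217.4 177.7] head -39.5 tilt [-1.e-04 -0.e+00 -1.e+00] q [0.37 0.4  1.79 0.   0.95 1.06] F [ 0.3 -0.7 -1.8] w 13.7
tool shift cm [-0.06  0.01  1.8 ] az 0.0
```

```bash
python3 -m inch '[{"tx":0,"ty":0,"tz":0.2,"ax":0,"ay":0,"az":0,"jaw":0},{"tx":0,"ty":0,"tz":0.2,"ax":0,"ay":0,"az":0,"jaw":0},{"tx":0,"ty":0,"tz":0.2,"ax":0,"ay":0,"az":0,"jaw":0},{"tx":0,"ty":0,"tz":0.2,"ax":0,"ay":0,"az":0,"jaw":0},{"tx":0,"ty":0,"tz":0,"ax":0,"ay":0,"az":0,"jaw":0},{"tx":0,"ty":0,"tz":0,"ax":0,"ay":0,"az":0,"jaw":0}]'; python3 go.py 527.7 217.7 159.7 -39.5
```

```text
t: 11.68
ee_pos: [528.1, 217.4, 169.6]
orientation: [2.957, -1.06, -0.0]
ft_force: [-0.4, -0.7, -2.1]
width: 14.1
t 11.68 pos [528.1 217.4 169.6] head -39.5 tilt [-3.e-04 -1.e-04 -1.e+00] q [0.37 0.41 1.79 0.   0.94 1.06] F [-0.4 -0.7 -2.1] w 14.1
tool shift cm [-0.05 -0.    0.99] az 0.0
```

```bash
python3 -m inch '[{"tx":0,"ty":0,"tz":0.2,"ax":0,"ay":0,"az":0,"jaw":0},{"tx":0,"ty":0,"tz":0.2,"ax":0,"ay":0,"az":0,"jaw":0},{"tx":0,"ty":0,"tz":0.2,"ax":0,"ay":0,"az":0,"jaw":0},{"tx":0,"ty":0,"tz":0.2,"ax":0,"ay":0,"az":0,"jaw":0},{"tx":0,"ty":0,"tz":0,"ax":0,"ay":0,"az":0,"jaw":0},{"tx":0,"ty":0,"tz":0,"ax":0,"ay":0,"az":0,"jaw":0}]'; python3 go.py 527.7 217.7 159.7 -39.5;python3 -m inch '[{"tx":0,"ty":0,"tz":0.1,"ax":0,"ay":0,"az":0,"jaw":0},{"tx":0,"ty":0,"tz":0.1,"ax":0,"ay":0,"az":0,"jaw":0},{"tx":0,"ty":0,"tz":0,"ax":0,"ay":0,"az":0,"jaw":0},{"tx":0,"ty":0,"tz":0,"ax":0,"ay":0,"az":0,"jaw":0}]'; python3 go.py 527.7 217.7 159.7 -39.5
```

```text
t: 12.42
ee_pos: [528.3, 217.6, 162.1]
orientation: [-2.957, 1.06, -0.0]
ft_force: [-1.7, 0.9, 5.1]
width: 13.5
t 12.43 pos [528.3 217.6 162.1] head -39.5 tilt [ 4.e-04  4.e-04 -1.e+00] q [0.37 0.42 1.8  0.   0.92 1.06] F [-1.7  0.9  5.1] w 13.5
tool shift cm [-0.05  0.03  0.24] az 0.0
t: 12.92
ee_pos: [528.3, 217.6, 160.3]
orientation: [-2.957, 1.06, -0.0]
ft_force: [-3.2, 0.6, 8.0]
width: 13.7
t 12.93 pos [528.3 217.6 160.3] head -39.5 tilt [ 4.e-04  4.e-04 -1.e+00] q [0.37 0.43 1.8  0.   0.92 1.06] F [-3.2  0.6  8. ] w 13.7
tool shift cm [-0.06  0.03  0.06] az 0.0
```

```bash
for i in 1; do python3 -m inch '[{"tx":0,"ty":0,"tz":0.1,"ax":0,"ay":0,"az":0,"jaw":0},{"tx":0,"ty":0,"tz":0,"ax":0,"ay":0,"az":0,"jaw":0},{"tx":0,"ty":0,"tz":0,"ax":0,"ay":0,"az":0,"jaw":0}]'; done; python3 -m inch '[{"tx":0,"ty":0,"tz":0.1,"ax":0,"ay":0,"az":0,"jaw":0},{"tx":0,"ty":0,"tz":0,"ax":0,"ay":0,"az":0,"jaw":0},{"tx":0,"ty":0,"tz":0,"ax":0,"ay":0,"az":0,"jaw":0}]'
```

```text
t: 13.3
ee_pos: [528.4, 217.7, 159.7]
orientation: [-2.957, 1.06, -0.001]
ft_force: [-3.3, 1.0, 10.7]
width: 14.0
t: 13.68
ee_pos: [528.5, 217.8, 159.6]
orientation: [-2.956, 1.06, -0.001]
ft_force: [-6.1, -1.2, 19.1]
width: 13.8
```

```bash
python3 -m inch '[{"tx":-0.05,"ty":0.03,"tz":0.08,"ax":0,"ay":0,"az":0,"jaw":0},{"tx":0,"ty":0,"tz":0,"ax":0,"ay":0,"az":0,"jaw":0},{"tx":0,"ty":0,"tz":0,"ax":0,"ay":0,"az":0,"jaw":0},{"tx":0,"ty":0,"tz":0,"ax":0,"ay":0,"az":0,"jaw":0}]';python3 -m inch '[{"tx":0,"ty":0,"tz":0,"ax":0,"ay":0,"az":0,"jaw":0},{"tx":0,"ty":0,"tz":0,"ax":0,"ay":0,"az":0,"jaw":0},{"tx":0,"ty":0,"tz":0,"ax":0,"ay":0,"az":0,"jaw":0},{"tx":0,"ty":0,"tz":0,"ax":0,"ay":0,"az":0,"jaw":0},{"tx":0,"ty":0,"tz":0,"ax":0,"ay":0,"az":0,"jaw":0},{"tx":0,"ty":0,"tz":0,"ax":0,"ay":0,"az":0,"jaw":0}]'; python3 - <<'E'
from meas import *
ims=[]
for n in('side','top'):
    im,d=viewer.get_image(n)
    u,v=proj(n,[527.7,217.7,100])[0].astype(int)
    ims.append(cv2.resize(im[max(v-35,0):v+35,max(u-35,0):u+35],(400,400),interpolation=cv2.INTER_CUBIC))
    cl=cloud(n,d); h=np.hypot(cl[...,0]-527.7,cl[...,1]-217.7)<26
    s=cl[h&(cl[...,2]>82)&(cl[...,2]<89)]; print(n,len(s),np.median(s[:,2]) if len(s) else '')
cv2.imwrite('pics/f.png',np.hstack(ims)[:,:,::-1])
E
python3 go.py 527.7 217.7 159.7 -39.5
```

```text
t: 14.18
ee_pos: [528.5, 217.8, 159.5]
orientation: [-2.956, 1.06, -0.003]
ft_force: [-6.5, -1.4, 22.5]
width: 13.8
t: 14.92
ee_pos: [528.5, 217.8, 159.6]
orientation: [-2.956, 1.06, -0.003]
ft_force: [-6.7, -0.9, 23.0]
width: 13.9
side 96 85.8834732250022
top 57 85.16997671979942
t 15.03 pos [528.5 217.8 159.6] head -39.5 tilt [ 2.3e-03  9.0e-04 -1.0e+00] q [ 0.37  0.43  1.8  -0.    0.92  1.06] F [-6.4 -1.6 21.9] w 14.1
tool shift cm [-0.05  0.06 -0.01] az 0.0
```

View pics/f.png

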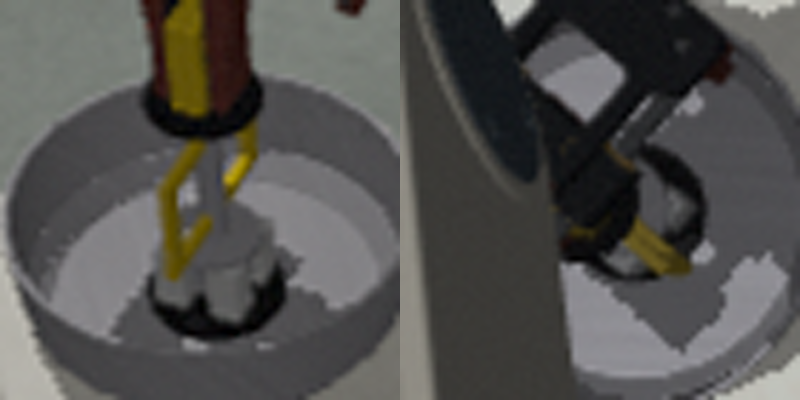

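The shoulder sits on the hub blocks (side crop about 215,235). Its top measures 85–86 mm, against 85 expected, and the force is steady at about 22 N. Handing in.

```bash
python3 -c "
from workcell import ctrl
print(ctrl.close_job())"
```

```text
the job is handed in; nothing more can be done
None
```

The yellow paddle is fully home on the hub, still gripped and pressed down, and I handed the job in at about t = 15 s. No verdict was reported.

I lifted it out of the rack, carried it about 175 mm up over the look-alikes, and turned it +41° to match the hub slots. It then went straight down: no resistance for the first 12 mm, then the ejector spring, then a hard stop.

**Last checks before hand-in:**
- **Seat:** the gripper stopped at a height of 159.6 mm (159.7 expected). The shoulder's top measured 85–86 mm in the depth images (85 expected).
- **Press:** the upward push was steady at about 22 N. I estimate about 13 N of that bears on the hub itself, after the roughly 10 N spring and the paddle's weight.
- **Grip:** the fingers were closed on the block at 14 mm, and the tool was tilted by less than 0.003 rad.

**Remaining points:**
- **Sideways force:** about 6 N along x remained, and a 0.6 mm shift did not remove it. It suggests the paddle sits within 1 mm or so of the axis, against the slot clearance.
- **Camera offset:** the two cameras differed by about 2 mm on the hub position; I used the mean.
- **Blue head, cake and pot:** I did not measure them again at the end. The planned path stayed clear of all three.

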